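# Slide the tape roll between the two posts onto its mat

### The arm

A 7-joint arm with a two-finger parallel gripper is mounted at the origin on a cart in front of the work surface, level with it; the furniture and walls round the work are solid. World frame = base frame: x ahead of the robot, y to its left, z up, the work surface at z = 0. Lengths are in mm, angles in rad, forces in N, time in s.
With the tool pointing down it reaches from about 400 to 875 mm from the base axis. Payload 4.4 kg.
Tool frame: the origin (TCP) lies midway between the tips of the shut fingers; the grasp point (between the pads) lies ctrl.grip_depth behind it (ctrl.grip_depth is the distance from the TCP to the grasp point, in mm); z points along the fingers, y is the line along which they close (so a half turn about z gives the same grasp; the last joint's range is limited). The gripper opens to 85 mm and grips with 20 to 120 N. Pads are 22 mm wide; open, the fingers measure 114 mm over their backs; the gripper's body (76 mm by 85 mm) begins 54 mm behind the grasp point. The pads swing forward as they close: fully open they stand 13 mm farther back than shut.
Start: joints at [1.056, 0.628, 0.038, 1.517, -0.027, 0.996, -0.02], TCP at [282.053, -585.631, 231.313] pointing down, gripper open.
Joint ranges: [-3.06, 3.06], [-0.37, 2.12], [-1.25, 1.32], [0.18, 2.47], [-1.1, 4.24], [0.23, 1.98], [-2.94, 2.94]. Speed limits (rad/s): [2.57, 2.57, 3.14, 3.14, 3.14, 3.14, 3.14].

### API

Orientations are given as [roll, pitch, yaw] about the fixed x, y, z axes, in that order (R = Rz(yaw) Ry(pitch) Rx(roll)).
In Python, from cell import ctrl gives the robot as it stands.
- The arm moves only by the tool carry_out, never from a script. Its argument "deltas" is one flat list of numbers, 7 for each row, row after row: the turn, a rotation vector about the tool's x, y, z in degrees, then the shift along the tool's x, y, z in m, then the closure, from -1 (fully open) to 1 (shut). In form: [wx, wy, wz, dx, dy, dz, claw, wx, wy, wz, dx, dy, dz, claw, ...]. A call has 1 to 12 rows; each row shifts and turns the commanded pose from where the row before left it, along the tool's axes as they then stand; what a row does not reach is not made up. A row lasts 1/8 s, in which the tool goes at most 62.5 mm and 10.7 degrees, less where a joint would pass 70% of its speed; a pose out of reach is approached as far as the arm can. A call with a gripper value outside its range is refused whole. The fingers move at their own pace and stop on an object; the grip force is fixed at half the most. Time passes only in rows, so rows that do not move let the fingers close. It gives the time, the measured TCP pose, the force, the opening and the grip force at its end, in the units of the state.
- ctrl.read_state(): the state, without advancing time (a new reading comes with each control period).
- ctrl.get_image(name): name is "scene" or "top"; returns the picture (400x640x3 uint8, red, green, blue); there is no depth.
- ctrl.calibration(name): a dict with "mtx" (3x3 intrinsics, pixels), "R" (3x3) and "t" (3): a world point X has camera coordinates R X + t. Camera axes: x right, y down, z forward; pixel columns grow to the right and rows downward; lengths in mm; the calibration is good to about 2 mm. A picture is of the moment at which its call begins. calibration takes no time and is no camera call.
- ctrl.finish_job(): hands the job in; it is judged then, once.
The state is a dict: "clock": time; "qpos": joint angles; "qd": joint speeds; "tau": joint torques, N m; "eef_pos": TCP position; "tool_rot": TCP orientation; "force": force on the tool from outside, world axes, zero at the start; "torque": the same for the moment, N m; "width": finger opening in mm; "gripper_force": force on a finger pad.
Only numpy, scipy, OpenCV 4.12 (cv2) and the standard library are available. Lean on these libraries where they do the work, as an engineer would, in place of code of your own. Each camera call takes 0.05 s, during which the arm holds its last target. There are 200 camera calls.

### The job

Tidy away the roll of tape: with the fingertips, push it flat along the worktop through the narrow gap between the two short steel posts, and on until it stands wholly on the round cork mat behind them. Only push it, never lift or tip it, and leave the pepper jar, the small glass and the garlic where they are.

Things in the scene. Friction and masses are not known exactly. Their poses are not given: they have to be found in the camera images.
- tape: Roll of brown packing tape lying flat, free to slide: a disc 96 mm in diameter and 48 mm high with a plain upright side, about 0.2 kg (varies). Its core looks open but is closed to the fingers. Origin: centre of its underside; z up; its yaw means nothing.
- bay: The tape bay, bolted down, cannot move: two upright steel posts with black rubber bands, each 40 mm in diameter and 55 mm high, centred 72 mm to either side of the origin along the bay's y. Each has a foot 4 mm high on its outer side, reaching 115 mm from the origin. Origin: on the worktop midway between the posts. +x points through the gap to the cork mat (roughly to the robot's left, world +y).
- gap (a point): Middle of the gap, on the worktop; same point and axes as bay. The gap is 104 mm wide with nothing in it. The tape starts on its -x side, 130 to 170 mm before it and up to 50 mm off the middle line.
- mat (a point): Centre of the round cork mat, let in flush with the worktop (no edge to catch), 130 mm in diameter, 120 mm from the gap along the bay's +x. Axes as the bay's.
- spice_jar: Pepper jar, clear with a dark lid, 44 mm in diameter, 96 mm high, loose, standing beside the bay 120 to 140 mm off its middle line. Origin: centre of its underside.
- glass_cup: Small clear glass, 49 mm in diameter at the rim, 62 mm high, loose, standing beside the bay 120 to 140 mm off its middle line, on the other side from the pepper jar (which is on which side varies). Origin: centre of its underside.
- garlic: Garlic bulb, about 51 mm wide and high, loose, 115 to 135 mm beyond the centre of the mat. Origin: centre of its underside.
There are look-alikes about, which are no part of the job. What is shaped like the tape but green is not meant.

How it is judged (in metres and radians):
On the way:
1. the tape roll is between the two posts, flat on the worktop (x of tape in the frame of gap between -0.02 and 0.02 m and y of tape in the frame of gap between -0.012 and 0.012 m and height (world z) of tape below 0.008 m), for 0.05 s.
At the end, for the whole second after the job is handed in: The tape roll has gone through the gap and lies flat and still wholly on the cork mat (its centre within 17 mm of the mat's centre); the pepper jar, the small glass and the garlic are within 15 mm of where they stood (horizontal distance between tape and mat below 0.017 m and height (world z) of tape below 0.004 m and angle between tape's own z axis and vertical below 0.05 rad and linear speed of tape below 0.01 m/s and distance of each of spice_jar, glass_cup, garlic from where it was at the start of the episode below 0.015 m); the robot touches nothing.
It fails at once if the tape roll is lifted off the worktop by more than 8 mm or tipped by more than 0.2 rad (11 degrees) (height (world z) of tape above 0.008 m or angle between tape's own z axis and vertical above 0.2 rad).
It fails at once if the pepper jar is moved by more than 15 mm (distance of spice_jar from where it was at the start of the episode above 0.015 m).
It fails at once if the small glass is moved by more than 15 mm (distance of glass_cup from where it was at the start of the episode above 0.015 m).
It fails at once if the garlic bulb is moved by more than 15 mm (distance of garlic from where it was at the start of the episode above 0.015 m).
It also fails if it takes over 45 s, if anything falls off the work surface, if the arm or the gripper's body presses on something with over 40 N, if the wrist force passes 120 N, or if a joint passes its speed limit or range.

## Working session

There is one attempt and no reset: what is moved stays moved. The work goes in short steps, Python scripts to look and compute and a tool call to move; the robot and the scene stay as the last step left them, time stands still between calls to the robot, and variables do not carry over. Pictures are saved under pics/ and viewed, at most 12 in all, crops included, and the job is handed in when it is done.

Besides the shell and the picture viewer there is one more tool, called after "Request:" as name(argument=value, ...) on one line, values as JSON. carry_out: Moves the arm, as the interface text tells. Its arguments: {"type":"object","properties":{"deltas":{"type":"array"}},"required":["deltas"]}

```bash
mkdir -p pics
python3 - <<'E'
from cell import ctrl
import cv2
for n in("top","scene"):
    cv2.imwrite(f"pics/{n}0.png",cv2.cvtColor(ctrl.get_image(n),cv2.COLOR_RGB2BGR))
    c=ctrl.calibration(n);print(n,c)
s=ctrl.read_state();print(s['clock'],s['eef_pos'],s['tool_rot'],s['width'],ctrl.grip_depth)
E
```

```text
top {'mtx': array([[459.73552863,   0.        , 316.1624469 ],
       [  0.        , 459.73552863, 192.54672207],
       [  0.        ,   0.        ,   1.        ]]), 'R': array([[ 0.01584207, -0.99986545, -0.00425625],
       [-0.9861567 , -0.01492188, -0.16514324],
       [ 0.16505751,  0.00681354, -0.98626041]]), 't': array([  -7.16944307,  533.39723515, 1128.6375397 ])}
scene {'mtx': array([[363.58743458,   0.        , 313.46337549],
       [  0.        , 363.58743458, 202.49824434],
       [  0.        ,   0.        ,   1.        ]]), 'R': array([[-0.88403447, -0.46741381, -0.00271688],
       [-0.3202642 ,  0.60993901, -0.72484843],
       [ 0.3404613 , -0.63992088, -0.68890302]]), 't': array([505.70579328, 200.77407345, 686.88318422])}
0.1 [ 281.78045144 -585.10117882  230.48470339] [-3.13985282e+00  4.25026273e-05  4.48777362e-01] 85.58368213773291 18.700000000000003
```

View pics/top0.png

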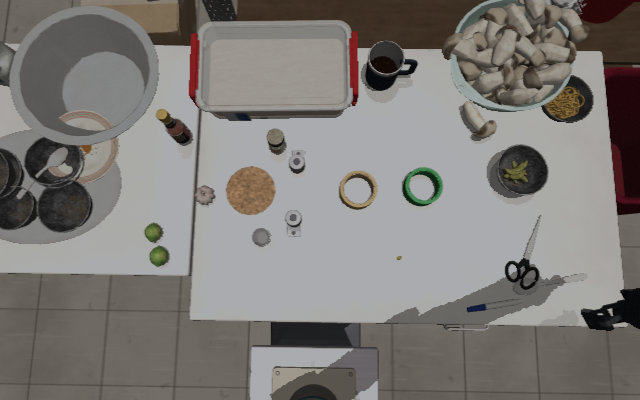

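View pics/scene0.png

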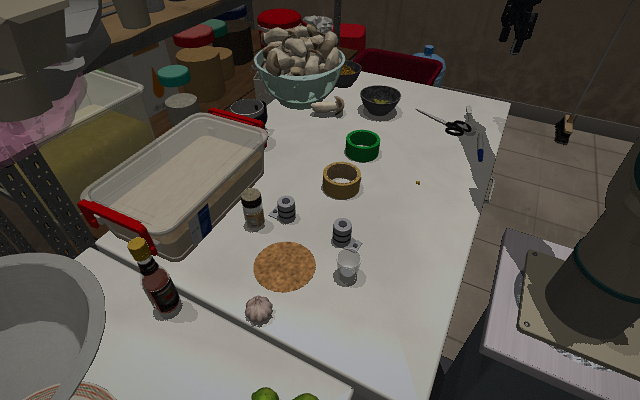

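The brown ring at top (358,190) is the tape. The green ring at (423,186) is the look-alike, excluded by its colour. The posts are at (298,160) and (293,218), the mat at (250,190), the jar at (276,137), the glass at (261,237) and the garlic at (205,195).

```bash
cat > h.py <<'E'
from cell import ctrl
import cv2, numpy as np
from scipy.optimize import least_squares
def ray(n,uv,z):
    c=ctrl.calibration(n);K,R,t=c['mtx'],c['R'],c['t']
    uv=np.atleast_2d(uv).astype(float);C=-R.T@t
    d=(R.T@np.linalg.inv(K)@np.c_[uv,np.ones(len(uv))].T).T
    return C+d*((z-C[2])/d[:,2])[:,None]
def blob(im,lo,hi,box):
    h=cv2.cvtColor(im,cv2.COLOR_RGB2HSV);m=cv2.inRange(h,lo,hi)
    k=np.zeros_like(m);x0,y0,x1,y1=box;k[y0:y1,x0:x1]=m[y0:y1,x0:x1]
    cs,_=cv2.findContours(k,cv2.RETR_EXTERNAL,cv2.CHAIN_APPROX_NONE)
    return max(cs,key=cv2.contourArea)[:,0]
def tape(im,box=(200,140,395,240),n="top"):
    """top rim (z=48): the points of the contour on the side away from the camera"""
    c=blob(im,(8,70,60),(28,255,255),box)
    p=ray(n,c,48)[:,:2];C=-ctrl.calibration(n)['R'].T@ctrl.calibration(n)['t']
    m=p.mean(0);d=(m-C[:2])/np.linalg.norm(m-C[:2])
    q=p[(p-m)@d>-5]
    f=least_squares(lambda v:np.hypot(*(q-v).T)-48,m,loss='soft_l1')
    return f.x,np.abs(f.fun).mean(),len(q)
E
python3 - <<'E'
from h import *
im=ctrl.get_image("top")
print("C",-ctrl.calibration("top")['R'].T@ctrl.calibration("top")['t'])
print("tape",tape(im,(320,160,395,220)))
c=blob(im,(3,50,50),(25,255,255),(215,160,285,220));p=ray("top",c,0)[:,:2]
f=least_squares(lambda v:np.hypot(*(p-v).T)-65,p.mean(0),loss='soft_l1');print("mat",f.x,np.abs(f.fun).mean())
cr=np.vstack([im[110:265,190:390]])
cv2.imwrite("pics/crop.png",cv2.cvtColor(cv2.resize(cr,None,fx=3.8,fy=3.8,interpolation=cv2.INTER_CUBIC),cv2.COLOR_RGB2BGR))
E
```

```text
C [ 339.83673382   -6.89920904 1201.18695575]
tape (array([ 542.61059895, -104.33299887]), np.float64(1.2858671045554602), 54)
mat [544.77282733 176.59461328] 1.6198359011177297
```

View pics/crop.png

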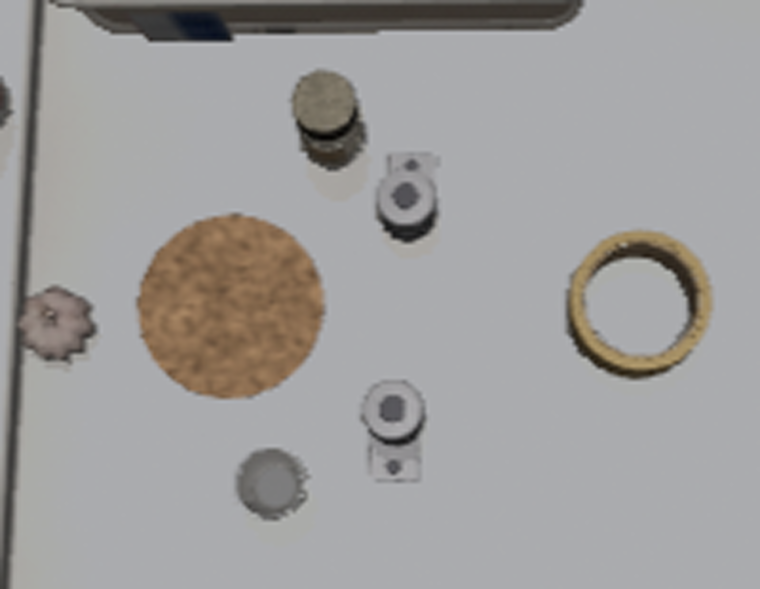

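The crop shows the brown tape at about (640,303), confirmed as the target. The post tops are at about (407,196) and (393,409), and the mat is at (231,306).

Run:
```python
from h import *
o=np.array([190,110]);px=lambda a:(np.array(a)+.5)/3.8-.5+o
A=ray("top",px([407,196]),55)[0,:2];B=ray("top",px([393,409]),55)[0,:2]
mat=np.array([544.8,176.6]);g=(A+B)/2
y=(B-A)/np.linalg.norm(B-A);x=np.array([-y[1],y[0]])
x=x if x[1]>0 else -x; y=np.array([-x[1],x[0]])
print("A,B",A,B,np.linalg.norm(A-B),"gap",g,"x",x,"yaw",np.degrees(np.arctan2(x[1],x[0])))
print("mat-gap",mat-g,np.linalg.norm(mat-g),np.degrees(np.arctan2(*(mat-g)[::-1])))
L=lambda p:((p-g)@x,(p-g)@y)
print("tape local",L(np.array([542.6,-104.3])))
for n,c,z in(("jar",[325,103],96),("glass",[271,484],50),("garlic",[57,322],30)):
    p=ray("top",px(c),z)[0,:2];print(n,p,L(p))
# scene check of tape
im=ctrl.get_image("scene");c=blob(im,(8,70,60),(28,255,255),(315,155,368,205));print(cv2.boundingRect(c),tape(im,(315,155,368,205),"scene"))
```

```text
A,B [612.15626208  51.98289048] [467.99255051  57.92822802] 144.28625288826805 gap [540.0744063   54.95555925] x [0.04120516 0.99915071] yaw 87.63844988702598
mat-gap [  4.7255937  121.64444075] 121.7361951175093 87.775315554571
tape local (np.float64(-159.01623712073794), np.float64(-9.085598874940047))
jar [664.08050769 105.01699191] (np.float64(55.12860657509668), np.float64(-121.83799473106343))
glass [417.75367804 137.2769137 ] (np.float64(77.21119481662438), np.float64(125.60890635318577))
garlic [526.71043477 289.28214668] (np.float64(233.5769109539786), np.float64(23.00808515555181))
(323, 162, 38, 24) (array([ 547.65029968, -103.19650974]), np.float64(0.8875384763949745), 47)
```

Request:
carry_out(deltas=[0,0,-10.3,0,0,0,-0.3,0,0,-10.3,0,0,0,-0.3,0,0,-10.3,0,0,0,-0.3,0,0,-10.3,0,0,0,-0.3,0,0,-10.3,0,0,0,-0.3,0,0,-10.3,0,0,0,-0.3,0,0,0,0,0,0,-0.3])

```text
clock: 1.08
eef_pos: [281.8, -585.6, 231.0]
tool_rot: [3.141, -0.001, 1.525]
force: [-0.3, -0.5, -0.1]
width: 55.7
gripper_force: 0.0
```

Request:
carry_out(deltas=[0,0,0,0.034,0.02,0,-0.3,0,0,0,0.034,0.02,0,-0.3,0,0,0,0.034,0.02,0,-0.3,0,0,0,0.034,0.02,0,-0.3,0,0,0,0.034,0.02,0,-0.3,0,0,0,0.034,0.02,0,-0.3,0,0,0,0.034,0.02,0,-0.3,0,0,0,0.034,0.02,0,-0.3,0,0,0,0.034,0.02,0,-0.3,0,0,0,0.034,0.02,0,-0.3,0,0,0,0.034,0.02,0,-0.3,0,0,0,0.034,0.02,0,-0.3])

```text
clock: 2.58
eef_pos: [540.1, -187.3, 231.3]
tool_rot: [3.142, 0.0, 1.523]
force: [0.2, -0.3, -0.2]
width: 55.6
gripper_force: 0.0
```

Request:
carry_out(deltas=[0,0,0.3,0.004,0.004,0.03,-0.3,0,0,0,0,0,0.04,-0.3,0,0,0,0,0,0.04,-0.3,0,0,0,0,0,0.04,-0.3,0,0,0,0,0,0.014,-0.3,0,0,0,0,0,0,-0.3])

```text
clock: 3.32
eef_pos: [543.5, -184.5, 67.0]
tool_rot: [-3.141, -0.0, 1.521]
force: [-0.1, -0.4, 1.0]
width: 55.6
gripper_force: 0.0
```

Run:
```python
from h import *
a=ctrl.get_image("scene")[110:260,270:470];b=ctrl.get_image("top")[110:260,250:450]
cv2.imwrite("pics/d1.png",cv2.cvtColor(cv2.resize(np.hstack([a,b]),None,fx=2,fy=2,interpolation=cv2.INTER_CUBIC),cv2.COLOR_RGB2BGR))
```

```text
(no output)
```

View pics/d1.png

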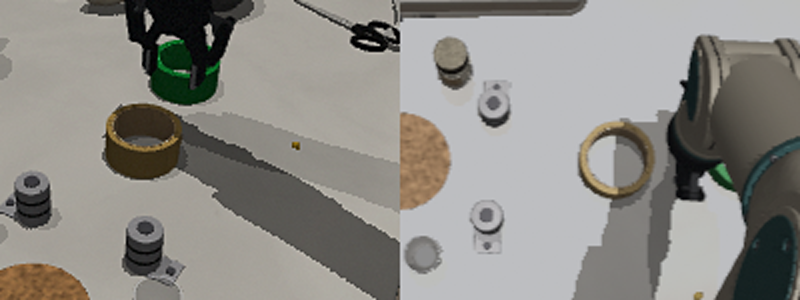

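Request:
carry_out(deltas=[0,0,0,0,0,0.03,-0.3,0,0,0,0,0,0.027,-0.3,0,0,0,0.012,-0.002,0,-0.3,0,0,0,0.01,-0.001,0,-0.3,0,0,0,0.008,-0.001,0,-0.3,0,0,0,0.008,-0.001,0,-0.3,0,0,0,0.008,-0.001,0,-0.3,0,0,0,0.008,-0.001,0,-0.3])

```text
clock: 4.42
eef_pos: [539.4, -130.2, 10.6]
tool_rot: [3.141, 0.0, 1.522]
force: [-0.7, -2.0, 1.6]
width: 55.6
gripper_force: 1.2
```

```bash
cat > look.py <<'E'
import sys
from h import *
g=np.array([540.1,55.0]);x=np.array([.0412,.9992]);y=np.array([-x[1],x[0]])
tx=int(sys.argv[1])
im=ctrl.get_image("top")
p,e,n=tape(im,(tx-32,150,tx+45,230));print("tape",p,e,n,"local",(p-g)@x,(p-g)@y)
q=np.array(ctrl.read_state()['eef_pos'][:2]);print("tcp",q,"local",(q-g)@x,(q-g)@y)
a=ctrl.get_image("scene")[110:310,230:430]
cv2.imwrite("pics/l%d.png"%tx,cv2.cvtColor(cv2.resize(np.hstack([a,im[90:290,200:400]]),None,fx=2,fy=2,interpolation=cv2.INTER_CUBIC),cv2.COLOR_RGB2BGR))
E
python3 look.py 350
```

```text
tape [534.4575475  -83.19196713] 3.4063122558570447 68 local -138.31388260382158 -0.05557051024820551
tcp [ 539.23505981 -128.43255376] local -183.32144325118404 -6.693172981732018
```

View pics/l350.png

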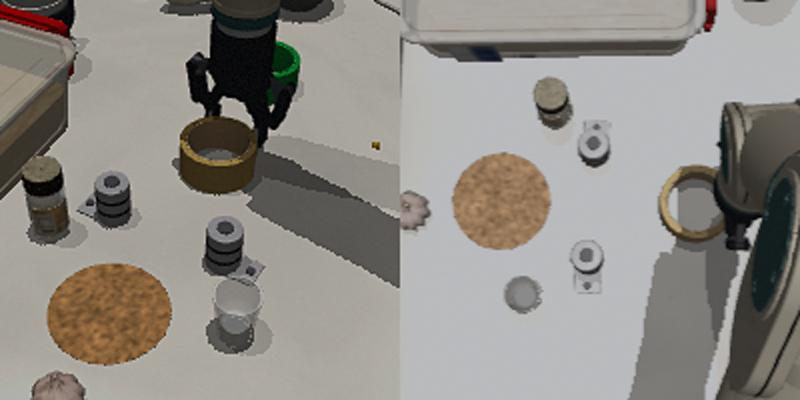

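The tape sits in the two-finger cradle and the arm hides its rear edge from above. I'll fit only the visible front arc, using both the top and bottom rims.

```bash
cat >> h.py <<'E'
def tape(im,box,n="top"):
    c=blob(im,(8,70,50),(28,255,255),box);cal=ctrl.calibration(n)
    C=-cal['R'].T@cal['t'];s=(C[2]-48)/C[2];C=C[:2]
    p=ray(n,c,48)[:,:2];q=p[p[:,1]>p[:,1].max()-45]
    def res(v):  # silhouette = union of top rim and (farther) bottom rim
        return np.minimum(np.hypot(*(q-v).T)-47,np.hypot(*(q-C-(v-C)*s).T)-47*s)
    f=least_squares(res,[np.mean(q[:,0]),q[:,1].max()-48],loss='soft_l1')
    return f.x,np.abs(f.fun).mean(),len(q)
E
python3 look.py 350
```

```text
tape [540.04774311 -83.92768797] 4.209878484216859 92 local -138.8186987996241 -5.671605658812608
tcp [ 539.05185473 -129.1761858 ] local -184.0720284361167 -6.540752098868612
```

```bash
sed -i 's/^    c=blob(im,(8,70,50).*/    c=cv2.convexHull(blob(im,(8,70,50),(28,255,255),box))[:,0];cal=ctrl.calibration(n)/' h.py
python3 look.py 350
```

```text
tape [540.03199975 -80.09544919] 0.4303649253769325 14 local -134.99017444127915 -5.49798665233941
tcp [ 538.97879749 -129.8923782 ] local -184.79065783947053 -6.497260436856298
```

Request:
carry_out(deltas=[0,0,-0.4,0.006,-0.0007,0,-0.3,0,0,0,0.008,-0.0008,0,-0.3,0,0,0,0.008,-0.0008,0,-0.3,0,0,0,0.008,-0.0008,0,-0.3,0,0,0,0.008,-0.0008,0,-0.3,0,0,0,0.008,-0.0008,0,-0.3,0,0,0,0.008,-0.0006,0,-0.3,0,0,0,0.008,-0.0004,0,-0.3,0,0,0,0.006,0,0,-0.3,0,0,0,0.005,0,0,-0.3])

```text
clock: 5.98
eef_pos: [536.8, -56.8, 10.3]
tool_rot: [3.142, 0.0, 1.529]
force: [0.7, -0.9, -1.0]
width: 56.0
gripper_force: 0.5
```

```bash
python3 look.py 325; python3 -c "
from cell import ctrl
print(ctrl.read_state()['tool_rot'],ctrl.read_state()['force'])"
```

```text
tape [537.08312146  -8.40507773] 0.3945319241482614 12 local -63.478649067419894 0.40217583712719207
tcp [536.87945159 -55.92592095] local -110.9698668069006 -1.3521759757427212
[ 3.14138950e+00 -4.83255814e-04  1.52996558e+00] [-0.21997257  0.11717372 -0.27857678]
```

View pics/l325.png

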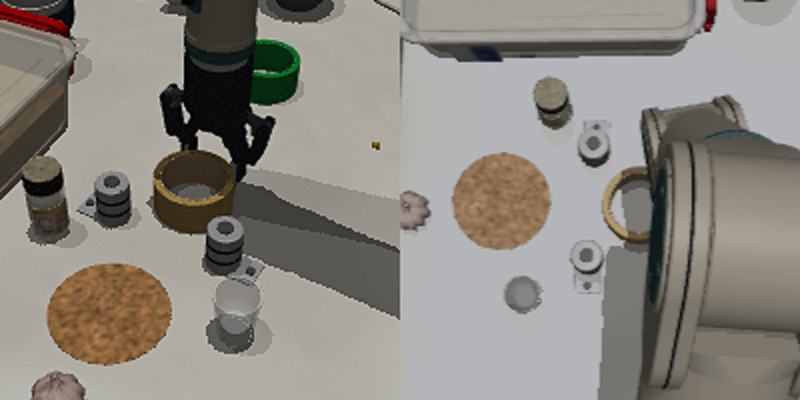

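Request:
carry_out(deltas=[0,0,0,-0.01,0,0,-0.3,0,0,0,-0.006,-0.001,0,0.15,0,0,0,0,0,0,0.15,0,0,0,0,0,0,0.15,0,0,0,0.008,0,0,0.15,0,0,0,0.008,0,0,0.15,0,0,0,0.007,0,0,0.15,0,0,0,0.007,0,0,0.15,0,0,0,0.007,0,0,0.15,0,0,0,0.006,0,0,0.15,0,0,0,0.005,0,0,0.15,0,0,0,0,0,0,0.15])

```text
clock: 7.58
eef_pos: [537.1, -24.3, 10.3]
tool_rot: [3.141, -0.001, 1.53]
force: [-0.2, -0.7, -0.1]
width: 36.5
gripper_force: 0.0
```

```bash
python3 look.py 308
```

```text
tape [537.752618    30.34308954] 1.973760798315531 13 local -24.733897066969412 1.3296393852737574
tcp [537.09200322 -24.61203766] local -79.6722774970439 -0.27442556614995794
```

View pics/l308.png

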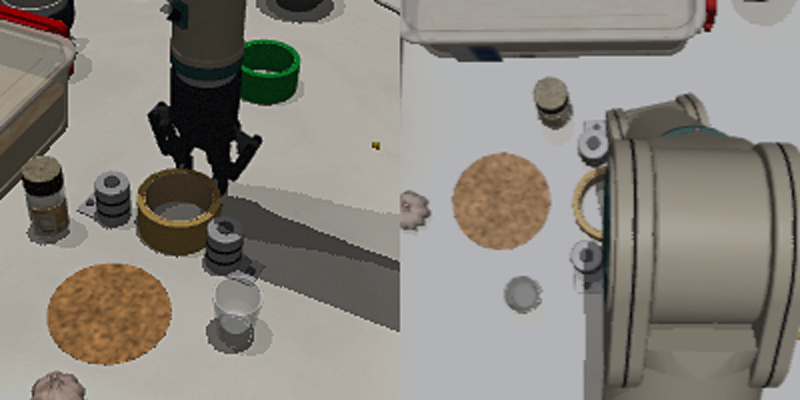

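Request:
carry_out(deltas=[0,0,0,-0.006,0,0,0.15,0,0,0,0,0,-0.012,0.15,0,0,0,0.004,0,0,0.15,0,0,0,0.005,0,0,0.15,0,0,0,0.006,0,0,0.15,0,0,0,0.006,0,0,0.15,0,0,0,0.006,0,0,0.15,0,0,0,0.005,0,0,0.15,0,0,0,0,0,0,0.15])

```text
clock: 8.8
eef_pos: [538.2, 2.0, 22.2]
tool_rot: [3.142, -0.001, 1.53]
force: [-0.6, -0.3, -0.6]
width: 36.3
gripper_force: 0.0
```

Run:
```python
from h import *
g=np.array([540.1,55.0]);x=np.array([.0412,.9992]);y=np.array([-x[1],x[0]])
q=np.array(ctrl.read_state()['eef_pos'][:2]);print("tcp",(q-g)@x,(q-g)@y,ctrl.read_state()['force'])
a=ctrl.get_image("scene")[150:300,270:400]
cv2.imwrite("pics/g1.png",cv2.cvtColor(cv2.resize(a,None,fx=4,fy=4,interpolation=cv2.INTER_CUBIC),cv2.COLOR_RGB2BGR))
```

```text
tcp -53.04569425431149 -0.25842140721451157 [-0.63476847 -0.33388309 -0.61995155]
```

View pics/g1.png

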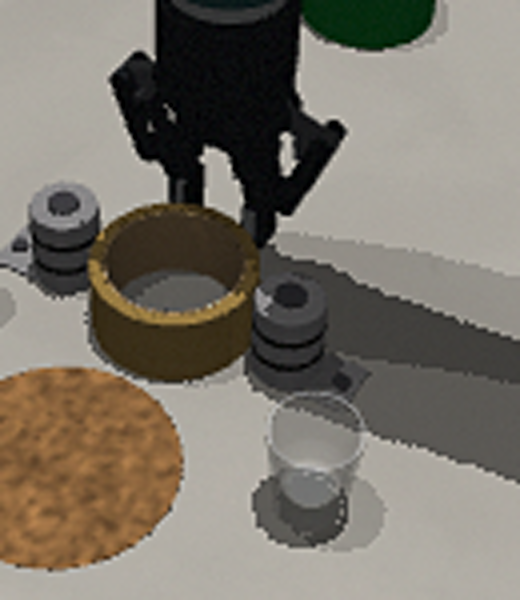

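Request:
carry_out(deltas=[0,0,0,-0.006,0,0,0.15,0,0,0,0,0,-0.004,0.15,0,0,0,0.005,0,0,0.15,0,0,0,0.007,0,0,0.15,0,0,0,0.008,0,0,0.15,0,0,0,0.008,0,0,0.15,0,0,0,0.007,0,0,0.15,0,0,0,0.006,0,0,0.15,0,0,0,0,0,0,0.15])

```text
clock: 9.98
eef_pos: [539.6, 37.0, 26.3]
tool_rot: [3.141, -0.001, 1.53]
force: [-0.3, -0.5, -0.1]
width: 36.5
gripper_force: 0.0
```

Run:
```python
from h import *
g=np.array([540.1,55.0]);x=np.array([.0412,.9992]);y=np.array([-x[1],x[0]])
q=np.array(ctrl.read_state()['eef_pos'][:2]);print("tcp",(q-g)@x,(q-g)@y,ctrl.read_state()['force'])
a=ctrl.get_image("scene")[150:300,270:400]
cv2.imwrite("pics/g2.png",cv2.cvtColor(cv2.resize(a,None,fx=4,fy=4,interpolation=cv2.INTER_CUBIC),cv2.COLOR_RGB2BGR))
```

```text
tcp -17.989773859878504 -0.257144747704174 [-0.28319868 -0.52971271 -0.14420054]
```

View pics/g2.png

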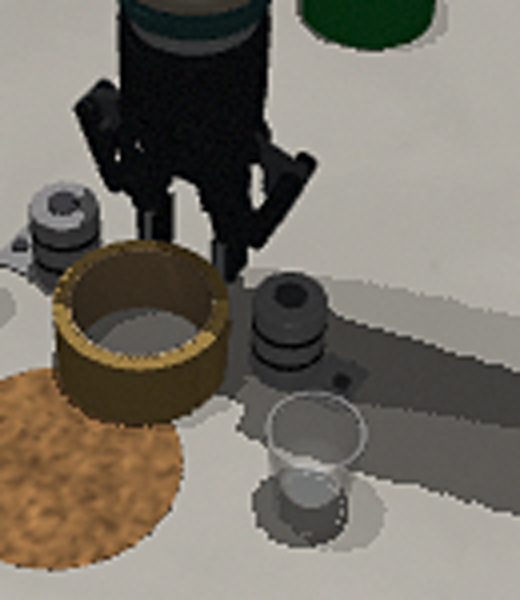

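Request:
carry_out(deltas=[0,0,0,0.005,0,0,0.15,0,0,0,0.007,0,0,0.15,0,0,0,0.007,0,0,0.15,0,0,0,0.007,0,0,0.15,0,0,0,0.007,0,0,0.15])

```text
clock: 10.65
eef_pos: [541.0, 69.4, 26.3]
tool_rot: [-3.142, -0.0, 1.529]
force: [0.3, -0.4, 0.1]
width: 36.3
gripper_force: 0.5
```

Request:
carry_out(deltas=[0,0,0,0.007,0,0,0.15,0,0,0,0.008,0,0,0.15,0,0,0,0.008,0,0,0.15,0,0,0,0.008,0,0,0.15,0,0,0,0.007,0,0,0.15,0,0,0,0.005,0,0,0.15,0,0,0,0,0,0,0.15])

```text
clock: 11.52
eef_pos: [542.8, 112.5, 26.4]
tool_rot: [3.141, -0.001, 1.53]
force: [-0.5, -0.3, 0.2]
width: 36.3
gripper_force: 0.0
```

Run:
```python
from h import *
g=np.array([540.1,55.0]);x=np.array([.0412,.9992]);y=np.array([-x[1],x[0]])
q=np.array(ctrl.read_state()['eef_pos'][:2]);print("tcp",(q-g)@x,(q-g)@y,ctrl.read_state()['force'])
a=ctrl.get_image("scene")[170:330,230:390];b=ctrl.get_image("top")[110:270,190:350]
cv2.imwrite("pics/g3.png",cv2.cvtColor(cv2.resize(np.hstack([a,b]),None,fx=2.5,fy=2.5,interpolation=cv2.INTER_CUBIC),cv2.COLOR_RGB2BGR))
```

```text
tcp 57.59703737354596 -0.3532910168155227 [-0.46037168 -0.25438035  0.18770668]
```

View pics/g3.png

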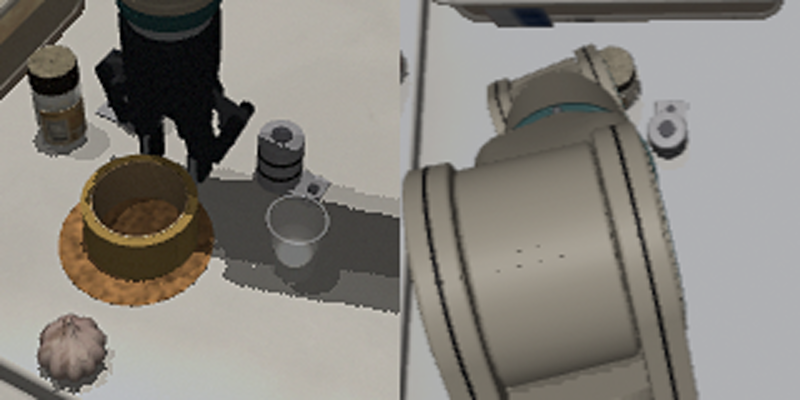

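Request:
carry_out(deltas=[0,0,0,0.004,0,0,0.15,0,0,0,0.004,0,0,0.15,0,0,0,0,0,0,0.15,0,0,0,-0.008,0,0,0.15,0,0,0,-0.01,0,0,0.15,0,0,0,0,0,-0.03,0.15,0,0,0,0,0,-0.05,0.15,0,0,0,0,0,-0.05,0.15,0,0,0,-0.03,0,-0.05,0.15,0,0,0,-0.05,0,0,0.15,0,0,0,-0.05,0,0,0.15,0,0,0,-0.05,0,0,0.15])

```text
clock: 13.12
eef_pos: [534.3, -80.6, 206.6]
tool_rot: [3.141, 0.0, 1.528]
force: [0.2, 0.4, -0.1]
width: 36.4
gripper_force: 0.0
```

Request:
carry_out(deltas=[0,0,0,-0.05,0,0,0.15,0,0,0,-0.05,0,0,0.15,0,0,0,-0.05,0,0,0.15,0,0,0,-0.02,0,0,0.15,0,0,0,0,0,0,0.15])

```text
clock: 13.75
eef_pos: [526.8, -249.6, 206.0]
tool_rot: [-3.141, 0.0, 1.526]
force: [0.3, 1.0, -0.5]
width: 36.5
gripper_force: 0.0
```

Run:
```python
from h import *
im=ctrl.get_image("top");b=im[110:270,190:350]
cv2.imwrite("pics/g4.png",cv2.cvtColor(cv2.resize(b,None,fx=3.75,fy=3.75,interpolation=cv2.INTER_CUBIC),cv2.COLOR_RGB2BGR))
```

```text
(no output)
```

View pics/g4.png

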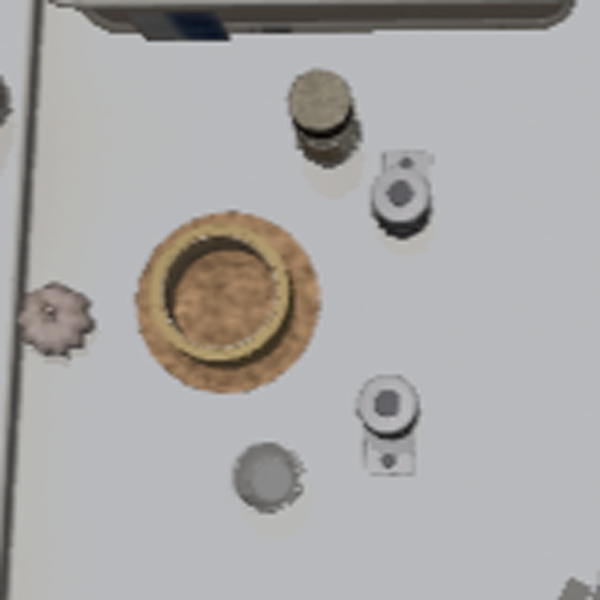

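The rim of the tape spans about x 149–294 and y 221–364 in the crop, wholly inside the mat. The jar, glass and garlic have not moved. I'll check the offset.

Run:
```python
from h import *
px=lambda a:(np.array(a)+.5)/3.75-.5+np.array([190,110])
t=ray("top",px([221.5,292.5]),48)[0,:2];m=ray("top",px([228.5,302.5]),0)[0,:2]
print(t,m,t-m,np.linalg.norm(t-m))
```

```text
[542.92776042 173.24559477] [544.27348033 175.50096815] [-1.34571991 -2.25537337] 2.6263417784411827
```

```bash
python3 -c "
from cell import ctrl
print(ctrl.finish_job())"
```

```text
the job is handed in; nothing more can be done
None
```

The tape was pushed through the gap and lies on the cork mat, about 3 mm from its centre by the top camera; the jar, glass and garlic look unmoved, and the job is handed in (it returned no verdict).

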